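# Work the graphited safe key into a sticking drug-box lock and hold it turned

## Task

The lock of the controlled-drugs box has been sticking. Take the long key out of the key block, dip its bit into the open jar of graphite, then put it into the lock in the box's lid and, without forcing it, rock it past the sticking discs until it is fully home. Turn it a quarter turn clockwise against the spring and finish there, still gripping the key and holding it turned; leave the other two keys standing in the block and the jar upright.

Things in the scene. Friction and masses are not known exactly. Their poses are not given: they have to be found in the camera images.
- cd_key: the long key, the tallest of three, standing bit down in a slot of the block, leaning 3 degrees at most; 90 mm tall, 60 g. Origin at the centre of the bit's lower end, z up the key. Flat steel bit 16 mm wide (x), 4 mm thick (y), 32 mm long, nose edges rounded 1 mm; then a round shank 8 mm across to z = 54 mm. Symmetric: half a turn about z is the same, so it enters the lock either way round
- key_head (a point): middle of the long key's oblong black plastic head: 28 mm wide (key's x), 10 mm thick (key's y: grip across this), 36 mm tall, from z = 54 to 90 mm of the key; this point is 72 mm above its lower end
- round_key: another key in the block, 62 mm tall, with a round black head 26 mm across; origin at the bit's lower end; not to be used
- stub_key: another key in the block, 50 mm tall, with a small square black head and no shank; origin at the bit's lower end; not to be used
- key_block: fixed wooden block 170 mm (x) by 50 mm (y) by 36 mm tall, origin at the centre of its underside. Three slots in its top at x = -55, 0 and 55 mm, each 17.5 mm (x) by 5.5 mm (y), 28 mm deep, each with one of the three keys, in any order, key's x along the block's x. A key in it has its lower end 8 mm above the table
- jar: loose open white plastic jar of graphite lubricant, 45 mm across outside, 40 mm inside, 30 mm tall, inner floor 5 mm up, 90 g; origin at the centre of its underside. Its screw lid (49 mm across) lies apart
- jar_rim (a point): centre of the jar's mouth, level with its rim, 30 mm above the table
- cd_box: fixed steel controlled-drugs box, 260 mm (y) by 180 mm (x), lid top 92 mm above the table; origin at the centre of its underside, front facing -x. A folded handle 16 mm high lies across the lid 90 mm behind the lock
- lock_mouth (a point): centre of the lock's dished steel rose in the lid, at its upper rim, 8 mm above the lid, 100 mm above the table, 45 mm in front of the lid's middle; axes as the box's. The lock goes straight down: the dish, 27 mm across, narrows within 4 mm to a round hole 19.5 mm across and 4 mm long, in which the key can be turned freely
- lock_discs (a point): top of the first of two brass discs in the lock, 9 mm below the rim; the second is 7 mm lower. Each is 4 mm thick, has a slot 18 by 6 mm and is stiff to turn (0.03 N m). Each was left up to 0.55 rad out of line with the plug, either way, so the bit hangs on it till it is rocked that far under light pressure (5 to 8 N) and drops into the slot; the disc then turns with the key
- lock_bottom (a point): bottom of the lock, 34 mm below the rim, on which the bit's lower end stands when fully home. The plug fills the last 11 mm; its slot, 18 by 6 mm, lies along the box's x axis at rest. The key has about 7 degrees of play in a slot
- lock_plug (a joint): angle of the lock's plug in rad: 0 at rest, growing as the key turns clockwise seen from above, end stop at 1.66. A spring turns it back to 0 (0.05 N m at rest, 0.13 N m at the stop), so it must be held
Mind the look-alikes: they are no part of the job. Leave any pink or purple look-alike of the cd_key alone.

How it is judged:
By the outcome, as a careful person would: the job done as asked, in the order asked, and still so for the second after the job is handed in, while the arm keeps its last pose, push and grip.
It also fails if it takes over 67 s, if anything falls off the work surface, if the arm or the gripper's body presses on something with over 40 N, if the wrist force passes 120 N, or if a joint passes its speed limit or range.

## Robot

A 6-joint arm with a two-finger parallel gripper is mounted at the origin on the work surface. World frame = base frame: x ahead of the robot, y to its left, z up, the work surface at z = 0. Lengths are in m, angles in rad, forces in N, time in s.
With the tool pointing down it reaches from about 0.35 to 0.775 m from the base axis. Payload 5.5 kg.
Tool frame: the origin (TCP) lies at the very end of the fingers, on their centre line; the grasp point (between the pads) lies 19 mm behind it; z points along the fingers, y is the line along which they close (so a half turn about z gives the same grasp; the last joint's range is limited). The gripper opens to 85 mm and grips with 20 to 120 N. Pads are 22 mm wide; open, the fingers measure 114 mm over their backs; the gripper's body (76 mm by 85 mm) begins 54 mm behind the grasp point. The pads swing forward as they close: fully open they stand 13 mm farther back than shut.
Start: joints at [-1.386, 0.313, 0.046, 1.304, 0, 1.431], TCP at [0.183, -0.545, 0.231] pointing down, gripper open.
Joint ranges: [-2.76, 2.76], [-0.86, 1.69], [-1.03, 1.26], [-2.2, 2.34], [-1.47, 1.5], [-3.14, 3.14]. Speed limits (rad/s): [2.57, 2.57, 3.14, 3.14, 3.14, 3.14].

## Interface

Orientations are given as a unit quaternion [w, x, y, z].
In Python, from workcell import env, cams, ticket, spotter gives the robot as it stands.
- The arm moves only by the tool jog_arm, never from a script. Its argument "increments" is a list that holds one entry, the list of rows, each a list of 7 numbers: the shift along the tool's x, y, z in units of 0.25 m (1.0 is 0.25 m), then the turn, a rotation vector about the tool's x, y, z in units of 180 degrees (1.0 is 180 degrees), then the closure in counts, from 0 (fully open) to 255 (shut). A call has 1 to 20 rows; each row shifts and turns the commanded pose from where the row before left it, along the tool's axes as they then stand; what a row does not reach is not made up. A row lasts 1/10 s, in which the tool goes at most 50 mm and 8.59 degrees, less where a joint would pass 70% of its speed; a pose out of reach is approached as far as the arm can. A call with a number of a shift or a turn outside -1 to 1 is refused whole. A call with a gripper value outside its range is refused whole. The fingers move at their own pace and stop on an object; "force" is the grip in N (left out, the last holds). Time passes only in rows, so rows that do not move let the fingers close. It gives the time, the measured TCP pose, the force, the opening and the grip force at its end, in the units of the state.
- env.get_state(): the state, without advancing time (a new reading comes with each control period).
- cams.read_camera(name): name is "scene" or "top" or "wrist"; returns a dict with "pixels" (384x512x3 uint8, red, green, blue), "fx", "fy", "cx", "cy" (pixels), "xyz" and "attitude" of the camera in the world; the wrist camera has in their place "mount" (4x4, takes a point from camera to tool coordinates, whose origin is the TCP and whose axes are the flange's). Camera axes: x right, y down, z forward; pixel columns grow to the right and rows downward; lengths in m; the calibration is good to about 2 mm. A picture is of the moment at which its call begins: read the wrist's pose just before it. There is no depth.
- ticket.hand_in(): hands the job in; it is judged then, once.
Trained networks look in the newest picture that a camera, given by its name, has taken for a name from the list of things; names that differ only in an ending like _2 or _b are one class to them, and where a whole thing is asked for, a point or a joint stands for the part that bears it (a point fixed in the world has none). Each returns a list of dicts, best first, with "conf" (0 to 1); they miss things now and then, are a little off and sometimes report something else, mostly with a low value. They report only what shows in the picture. A call takes as long as a camera call. They do not tell look-alikes from the thing itself.
- spotter.find_in(target, camera): "uv" ([column, row] in pixels, amid what is visible of it).
- spotter.cut_out(target, camera): "region" (384x512 bool, what is visible of it) and "uv" ([column, row] in pixels, amid what is visible of it).
- spotter.landmark_of(target, camera): "uv" ([column, row] in pixels: a listed point, or the origin of a listed thing).
The state is a dict: "clock": time; "joint_pos": joint angles; "qvel": joint speeds; "tau": joint torques, N m; "tcp_pos": TCP position; "orientation": TCP orientation; "wrist_force": force on the tool from outside, world axes, zero at the start; "ft_torque": the same for the moment, N m; "finger_gap": finger opening in m; "grip_force": force on a finger pad.
Only numpy, scipy, OpenCV 4.12 (cv2) and the standard library are available. Lean on these libraries where they do the work, as an engineer would, in place of code of your own. Each camera call takes 0.05 s, during which the arm holds its last target. There are 200 camera calls.

## Working session

There is one attempt and no reset: what is moved stays moved. The work goes in short steps, Python scripts to look and compute and a tool call to move; the robot and the scene stay as the last step left them, time stands still between calls to the robot, and variables do not carry over. Pictures are saved under pics/ and viewed, at most 10 in all, crops included, and the job is handed in when it is done.

Besides the shell and the picture viewer there is one more tool, called after "Emit:" as name(argument=value, ...), one argument or row to a line, values as JSON. jog_arm: Moves the arm, as the interface text tells. Shifts and turns lie within -1 to 1; 1 stands for 0.25 m of shift or 180 degrees of turn. Its arguments: {"type":"object","properties":{"increments":{"type":"array"},"force":{"type":"number"}},"required":["increments"]}

```bash
ls; mkdir -p pics; cat > h.py <<'E'
import numpy as np, cv2, sys
from scipy.spatial.transform import Rotation as R
from workcell import env, cams, ticket, spotter
def q2R(q): return R.from_quat([q[1],q[2],q[3],q[0]]).as_matrix()
def cam(name):
    s=env.get_state(); d=cams.read_camera(name)
    if name=="wrist":
        T=np.eye(4);T[:3,:3]=q2R(s["orientation"]);T[:3,3]=s["tcp_pos"]
        M=T@np.array(d["mount"]); d["P"]=M[:3,3]; d["A"]=M[:3,:3]
    else:
        d["P"]=np.array(d["xyz"]); a=np.array(d["attitude"],float)
        d["A"]=q2R(a) if a.size==4 else a.reshape(3,3)
    return d
def ray(d,uv,z):
    v=d["A"]@np.array([(uv[0]-d["cx"])/d["fx"],(uv[1]-d["cy"])/d["fy"],1.])
    return d["P"]+v*(z-d["P"][2])/v[2]
def proj(d,p):
    c=d["A"].T@(np.array(p)-d["P"]); return [d["fx"]*c[0]/c[2]+d["cx"],d["fy"]*c[1]/c[2]+d["cy"]]
def save(d,n): cv2.imwrite("pics/"+n,d["pixels"][:,:,::-1])
np.set_printoptions(precision=4,suppress=True)
E
python3 - <<'E'
from h import *
a=cams.read_camera("top"); print(a["attitude"],a["xyz"],a["fx"])
ims=[]
for n in ("top","scene"):
    d=cam(n); ims.append(d["pixels"]); save(d,n+"0.png")
    for t,z in (("key_head",.08),("jar_rim",.03),("lock_mouth",.1),("cd_key",.008),("round_key",.008),("stub_key",.008),("key_block",0),("cd_box",0)):
        print(n,t,[(np.round(x["uv"],1),round(x["conf"],2),ray(d,x["uv"],z)[:2]) for x in spotter.landmark_of(t,n)[:4]])
print(env.get_state())
E
```

```text
pics
[-0.0481  0.7113 -0.6998  0.0453] [0.4341 0.0186 0.9352] 432.63601266633856
top key_head [(array([230.2, 218.4]), 0.69, array([0.4953, 0.0576])), (array([135.8, 173.7]), 0.62, array([0.582, 0.249])), (array([149.8, 133.6]), 0.44, array([0.6651, 0.2247])), (array([ 97.6, 197.6]), 0.41, array([0.5325, 0.3227]))]
top jar_rim [(array([231.8, 214.6]), 0.68, array([0.5069, 0.0567]))]
top lock_mouth [(array([384.8, 194. ]), 0.68, array([ 0.5462, -0.243 ])), (array([229.6, 218. ]), 0.21, array([0.4946, 0.0578]))]
top cd_key [(array([145.7, 176.9]), 0.7, array([0.5877, 0.2465])), (array([157.3, 141.3]), 0.62, array([0.6674, 0.2248])), (array([106.9, 203.2]), 0.51, array([0.5289, 0.3275]))]
top round_key [(array([378.7, 197.7]), 0.52, array([ 0.5503, -0.2584])), (array([151.2, 204.4]), 0.41, array([0.5279, 0.2318]))]
top stub_key [(array([158.2, 228.5]), 0.41, array([0.4763, 0.2144]))]
top key_block [(array([151.8, 202.2]), 0.61, array([0.5335, 0.2325]))]
top cd_box [(array([366.7, 184.6]), 0.89, array([ 0.5797, -0.2353]))]
scene key_head [(array([368.4, 203.9]), 0.79, array([0.6014, 0.24
[... 702 characters left out ...]
, (array([117.3, 219.2]), 0.22, array([ 0.4569, -0.2498]))]
scene key_block [(array([346.2, 218. ]), 0.67, array([0.5328, 0.2299]))]
scene cd_box [(array([122.3, 261.1]), 0.58, array([ 0.5868, -0.2314]))]
{'clock': 0.95, 'joint_pos': array([-1.3856,  0.3131,  0.0461,  1.3036,  0.    ,  1.4312]), 'qvel': array([-0.0008,  0.0003, -0.0006, -0.0007,  0.0012,  0.0006]), 'tau': array([ -0.0009, -48.0474,  29.8812,   0.0006,  -0.0002,  -0.    ]), 'tcp_pos': array([ 0.1835, -0.545 ,  0.2314]), 'orientation': array([0.0001, 0.9868, 0.1617, 0.    ]), 'wrist_force': array([ 0.4005,  0.4531, -0.088 ]), 'ft_torque': array([ 0.0238,  0.0491, -0.0356]), 'grip_force': 0.0, 'finger_gap': 0.08568135662519255}
```

```bash
python3 - <<'E'
import cv2,numpy as np
a=cv2.imread("pics/top0.png");b=cv2.imread("pics/scene0.png")
c=np.hstack([cv2.resize(a[110:260,70:270],(800,600))[:, :],])
c1=cv2.resize(a[110:250,75:265],(570,420));c2=cv2.resize(b[160:300,310:410],(230,322))
o=np.zeros((600,800,3),np.uint8);o[:420,:570]=c1;o[:322,570:800]=c2
o[422:600,:400]=cv2.resize(a,(512,384))[120:298,112:512]
o[422:600,400:]=b[130:308,0:400]
cv2.imwrite("pics/v1.png",o)
E
```

```text
(no output)
```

View pics/v1.png

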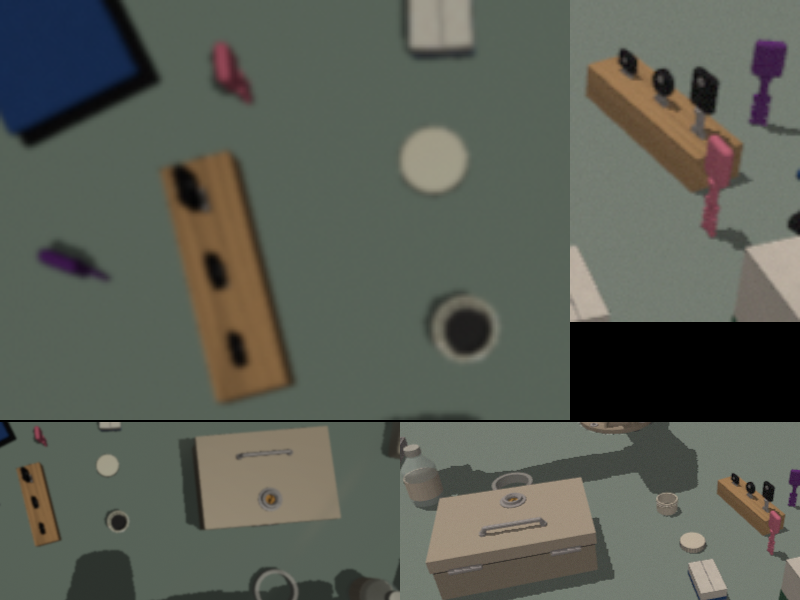

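```bash
cat >> h.py <<'E'
def go(p,yaw=None):
    s=env.get_state(); A=q2R(s["orientation"]); d=A.T@(np.array(p)-s["tcp_pos"])
    cur=np.degrees(np.arctan2(A[1,0],A[0,0])); print("tcp",s["tcp_pos"],"yaw",round(cur,2),"clock",s["clock"])
    print("shift units",d/.25, "mm",d*1e3)
    if yaw is not None: print("turn z units",(-(yaw-cur))/180, "tilt",A[:,2])
E
python3 - <<'E'
from h import *
d=cam("wrist"); print(np.array(d["mount"]),d["fx"])
go([.50,-.24,.28])
# triangulate key_head, jar, lock with top+scene
t=cam("top");s=cam("scene")
def tri(a,b):
    rows=[];r=[]
    for d,uv in((t,a),(s,b)):
        v=d["A"]@np.array([(uv[0]-d["cx"])/d["fx"],(uv[1]-d["cy"])/d["fy"],1.]);v/=np.linalg.norm(v)
        M=np.eye(3)-np.outer(v,v);rows.append(M);r.append(M@d["P"])
    return np.linalg.solve(sum(rows),sum(r))
print(tri((135.8,173.7),(368.4,203.9)),tri((231.8,214.6),(262.6,210.5)),tri((384.8,194),(113.1,204.2)))
E
```

```text
[[-0.0003 -0.95   -0.3122  0.0801]
 [ 1.      0.0002 -0.0016  0.0005]
 [ 0.0016 -0.3122  0.95   -0.1421]
 [ 0.      0.      0.      1.    ]] 268.26885863310656
tcp [ 0.1835 -0.545   0.2313] yaw 18.61 clock 1.0
shift units [ 1.5891 -0.7522 -0.1947] mm [ 397.2814 -188.0548  -48.6866]
[0.5841 0.2521 0.0675] [0.507  0.055  0.0249] [ 0.5455 -0.2376  0.1041]
```

Emit:
jog_arm(
  increments=[
    [[0.16, -0.063, 0.008, 0, 0, 0, 0], [0.16, -0.063, 0.008, 0, 0, 0, 0], [0.16, -0.063, 0.008, 0, 0, 0, 0], [0.16, -0.063, 0.008, 0, 0, 0, 0], [0.16, -0.063, 0.008, 0, 0, 0, 0], [0.16, -0.063, 0.008, 0, 0, 0, 0], [0.16, -0.063, 0.008, 0, 0, 0, 0], [0.16, -0.063, 0.008, 0, 0, 0, 0], [0.16, -0.063, 0.008, 0, 0, 0, 0], [0.16, -0.063, 0.008, 0, 0, 0, 0], [0.16, -0.063, 0.008, 0, 0, 0, 0], [0, 0, 0, 0, 0, 0, 0], [0, 0, 0, 0, 0, 0, 0], [0, 0, 0, 0, 0, 0, 0]],
  ],
)

```text
clock: 2.5
tcp_pos: [0.5446, -0.2408, 0.2093]
orientation: [0.0, 0.987, 0.161, -0.0]
wrist_force: [-0.5, -0.0, 0.7]
finger_gap: 0.0852
grip_force: 0.0
```

```bash
python3 - <<'E'
from h import *
d=cam("wrist"); save(d,"lock.png")
for t,z in (("lock_mouth",.1),("lock_discs",.091),("cd_box",0)):
  for f in (spotter.landmark_of,):
    print(t,[(x["uv"],x["conf"],ray(d,x["uv"],z)) for x in f(t,"wrist")[:2]])
np.savez("lockcam.npz",P=d["P"],A=d["A"],k=[d["fx"],d["fy"],d["cx"],d["cy"]])
go([.507,.055,.13])
E
```

```text
lock_mouth [([251.9, 192.8], 0.9, array([ 0.5421, -0.2365,  0.1   ]))]
lock_discs [([255.7, 191.5], 0.59, array([ 0.5418, -0.2405,  0.091 ]))]
cd_box [([260.5, 136.5], 0.73, array([ 0.5866, -0.2315,  0.    ])), ([258.0, 181.5], 0.61, array([ 0.5287, -0.2476,  0.    ]))]
tcp [ 0.5444 -0.2414  0.2095] yaw 18.5 clock 2.7
shift units [ 0.2341 -1.172   0.3178] mm [  58.5361 -293.0105   79.4572]
```

View pics/lock.png

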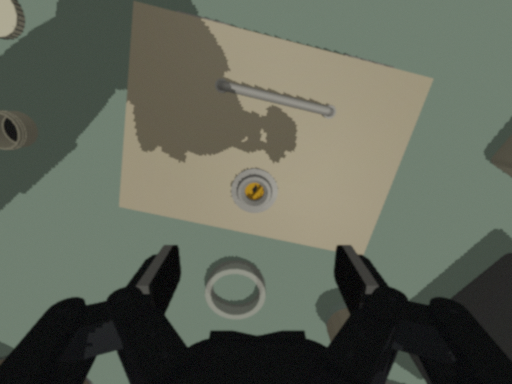

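```bash
python3 - <<'E'
import cv2,numpy as np
from scipy.spatial.transform import Rotation
im=cv2.imread("pics/lock.png"); z=np.load("lockcam.npz");fx,fy,cx,cy=z["k"]
d=dict(P=z["P"],A=z["A"],fx=fx,fy=fy,cx=cx,cy=cy)
def ray(uv,h):
    v=d["A"]@np.array([(uv[0]-cx)/fx,(uv[1]-cy)/fy,1.]);return (d["P"]+v*(h-d["P"][2])/v[2])[:2]
c=[ray(u,.092) for u in((120,207),(365,253),(432,78),(135,2))]
for a,b in((0,1),(3,2),(0,3),(1,2)):
    e=c[b]-c[a];print(np.linalg.norm(e),np.degrees(np.arctan2(e[1],e[0])))
h=ray((329,110),.108)-ray((223,85),.108);print("handle",np.degrees(np.arctan2(h[1],h[0])))
print("mean corner",np.mean(c,0),"lock",ray((253.5,190.5),.1),ray((254.5,190),.1))
cv2.imwrite("pics/lockz.png",cv2.resize(im[160:222,222:284],(600,600),interpolation=cv2.INTER_CUBIC))
E
```

```text
0.2656173755950627 -83.1147347518773
0.2626424654875259 -84.13292542890784
0.18531085296743854 5.706634160278991
0.1806062814094684 6.632937298348326
handle -83.89448801621255
mean corner [ 0.5882669  -0.23469524] lock [ 0.54484167 -0.23728056] [ 0.54564252 -0.23804882]
```

View pics/lockz.png

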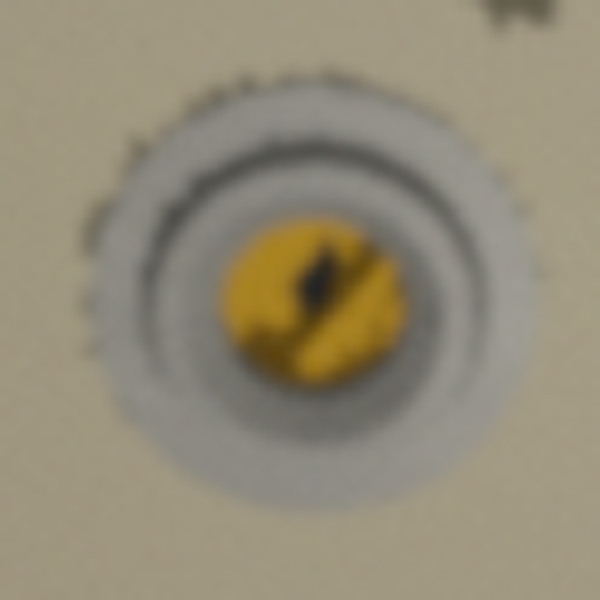

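Emit:
jog_arm(
  increments=[
    [[0.02, -0.09, -0.08, 0, 0, 0, 0], [0.025, -0.14, 0.0, 0, 0, 0, 0], [0.025, -0.15, 0.0, 0, 0, 0, 0], [0.025, -0.15, 0.04, 0, 0, 0, 0], [0.025, -0.15, 0.04, 0, 0, 0, 0], [0.025, -0.15, 0.04, 0, 0, 0, 0], [0.025, -0.15, 0.04, 0, 0, 0, 0], [0.02, -0.15, 0.04, 0, 0, 0, 0], [0, -0.04, 0.04, 0, 0, 0, 0], [0, 0, 0, 0, 0, 0, 0], [0, 0, 0, 0, 0, 0, 0], [0, 0, 0, 0, 0, 0, 0]],
  ],
)

```text
clock: 3.9
tcp_pos: [0.4977, 0.0506, 0.1699]
orientation: [0.0, 0.987, 0.161, 0.001]
wrist_force: [-0.1, 0.8, -0.6]
finger_gap: 0.0855
grip_force: 0.0
```

```bash
python3 - <<'E'
from h import *
d=cam("wrist"); save(d,"jar.png")
print([(x["uv"],x["conf"],ray(d,x["uv"],.03)) for x in spotter.landmark_of("jar_rim","wrist")[:2]])
for x in spotter.landmark_of("jar","wrist")[:2]: print(x, ray(d,x["uv"],0))
go([.584,.251,.21])
E
```

```text
[([249.0, 180.1], 0.63, array([0.4987, 0.0599, 0.03  ])), ([251.1, 172.3], 0.61, array([0.5076, 0.0604, 0.03  ]))]
{'uv': [249.3, 172.5], 'conf': 0.97} [0.4997 0.0607 0.    ]
tcp [0.4976 0.0508 0.1697] yaw 18.5 clock 4.05
shift units [ 0.582  -0.6495 -0.1609] mm [ 145.4973 -162.3666  -40.2317]
```

Emit:
jog_arm(
  increments=[
    [[0.1, -0.11, -0.06, 0, 0, 0, 0], [0.12, -0.13, -0.05, 0, 0, 0, 0], [0.12, -0.14, -0.05, 0, 0, 0, 0], [0.12, -0.14, 0, 0, 0, 0, 0], [0.12, -0.13, 0, 0, 0, 0, 0], [0, 0, 0, 0, 0, 0, 0], [0, 0, 0, 0, 0, 0, 0], [0, 0, 0, 0, 0, 0, 0]],
  ],
)

```text
clock: 4.85
tcp_pos: [0.5822, 0.2511, 0.2091]
orientation: [0.0, 0.987, 0.161, -0.0]
wrist_force: [-1.3, 0.7, -0.4]
finger_gap: 0.0855
grip_force: 0.0
```

```bash
python3 - <<'E'
from h import *
d=cam("wrist"); save(d,"key.png")
for t,z in (("key_head",.08),("cd_key",.008),("round_key",.008),("stub_key",.008),("key_block",0)):
    print(t,[(x["uv"],round(x["conf"],2),ray(d,x["uv"],z)) for x in spotter.landmark_of(t,"wrist")[:3]])
np.savez("keycam.npz",P=d["P"],A=d["A"],k=[d["fx"],d["fy"],d["cx"],d["cy"]])
c=d["pixels"][:,:,::-1]
cv2.imwrite("pics/keyz.png",cv2.resize(c[60:360,56:456],(800,600),interpolation=cv2.INTER_CUBIC))
j=cv2.imread("pics/jar.png"); 
E
```

```text
key_head [([309.5, 108.4], 0.76, array([0.6722, 0.2278, 0.08  ])), ([259.4, 186.1], 0.67, array([0.583 , 0.2485, 0.08  ])), ([175.7, 195.5], 0.58, array([0.5447, 0.3298, 0.08  ]))]
cd_key [([260.7, 169.4], 0.89, array([0.5851, 0.2469, 0.008 ])), ([297.9, 109.6], 0.62, array([0.6701, 0.2279, 0.008 ])), ([193.4, 182.9], 0.59, array([0.5393, 0.3258, 0.008 ]))]
round_key []
stub_key [([257.2, 242.9], 0.6, array([0.4816, 0.217 , 0.008 ]))]
key_block [([258.8, 205.9], 0.66, array([0.5331, 0.2319, 0.    ]))]
```

View pics/keyz.png

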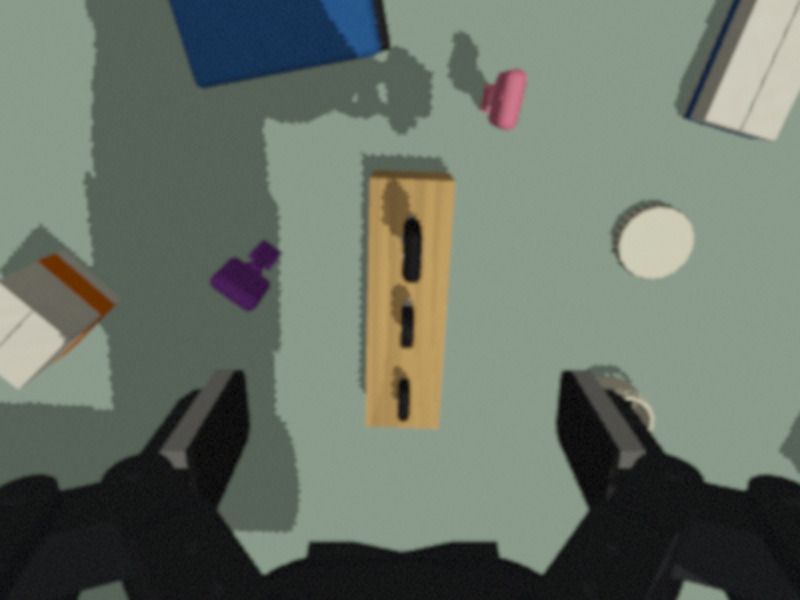

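```bash
python3 - <<'E'
from h import *
z=np.load("keycam.npz");fx,fy,cx,cy=z["k"];d=dict(P=z["P"],A=z["A"],fx=fx,fy=fy,cx=cx,cy=cy)
c=lambda u:(u[0]/2+56,u[1]/2+60)
q=[ray(d,c(u),.036)[:2] for u in((371,179),(454,180),(440,429),(367,427))]
for a,b in((3,0),(2,1)):
    e=q[b]-q[a];print(np.linalg.norm(e),np.degrees(np.arctan2(e[1],e[0])))
q=np.array(q);ctr=q.mean(0);e=(q[0]+q[1]-q[2]-q[3]);y=np.arctan2(e[1],e[0])
print("ctr",ctr,np.degrees(y),"slot",ctr+.055*np.array([np.cos(y),np.sin(y)]))
im=cv2.imread("pics/key.png");m=(im.max(2)<50).astype(np.uint8);m[:165]=0;m[205:]=0;m[:,:245]=0;m[:,280:]=0
n,l,s,ce=cv2.connectedComponentsWithStats(m);i=1+np.argmax(s[1:,4]);print(s[i],ce[i])
r=cv2.minAreaRect(cv2.findNonZero((l==i).astype(np.uint8)));print(r)
print("head", ray(d,ce[i],.082), "top edge@98",ray(d,(ce[i][0],s[i][1]),.098),"bottom edge@98",ray(d,(ce[i][0],s[i][1]+s[i][3]),.098))
p=[ray(d,c(u),.08)[:2] for u in((412,280),(411,220))];e=p[1]-p[0];print("head yaw",np.degrees(np.arctan2(e[1],e[0])),np.linalg.norm(e))
go([.584,.2485,.085],np.degrees(y))
E
```

```text
0.16971675474290665 16.570720817263638
0.1706561723082296 17.045356293233688
ctr [0.5325 0.2305] 16.808693547784284 slot [0.5851 0.2464]
[258 169   8  31 212] [261.5047 184.2264]
((261.5, 184.0), (30.0, 7.0), 90.0)
head [0.5862 0.2473 0.082 ] top edge@98 [0.6049 0.254  0.098 ] bottom edge@98 [0.575  0.2437 0.098 ]
head yaw 19.766921691280963 0.032884331761833814
tcp [0.5824 0.2513 0.2097] yaw 18.53 clock 5.15
shift units [0.0021 0.0127 0.499 ] mm [  0.5356   3.1755 124.7499]
turn z units 0.009587202091412747 tilt [ 0.0005  0.     -1.    ]
```

Emit:
jog_arm(
  increments=[
    [[0.005, 0.02, 0.1, 0, 0, 0.0096, 120], [0, 0, 0.1, 0, 0, 0, 120], [0, 0, 0.1, 0, 0, 0, 120], [0, 0, 0.1, 0, 0, 0, 120], [0, 0, 0.1, 0, 0, 0, 120], [0, 0, 0.06, 0, 0, 0, 120], [0, 0, 0.035, 0, 0, 0, 120], [0, 0, 0, 0, 0, 0, 120], [0, 0, 0, 0, 0, 0, 150], [0, 0, 0, 0, 0, 0, 150]],
  ],
  force=30,
)

```text
clock: 6.15
tcp_pos: [0.5862, 0.2481, 0.0619]
orientation: [-0.0, 0.989, 0.147, 0.001]
wrist_force: [1.0, 0.6, 0.8]
finger_gap: 0.0349
grip_force: 0.0
```

```bash
python3 - <<'E'
from h import *
d=cam("wrist"); save(d,"pre.png")
c=d["pixels"][:,:,::-1]
cv2.imwrite("pics/prez.png",cv2.resize(c[150:350,130:380],(750,600),interpolation=cv2.INTER_CUBIC))
go([.585,.247,.061],16.8)
for s in range(1): print(proj(d,[.585,.2465,.098]))
E
```

```text
tcp [0.5861 0.2481 0.0619] yaw 16.88 clock 6.2
shift units [-0.0057  0.003   0.0034] mm [-1.422   0.7533  0.8547]
turn z units 0.0004295086888906378 tilt [ 0.0022  0.0005 -1.    ]
[np.float64(258.89049524066036), np.float64(288.8453882139783)]
```

View pics/prez.png

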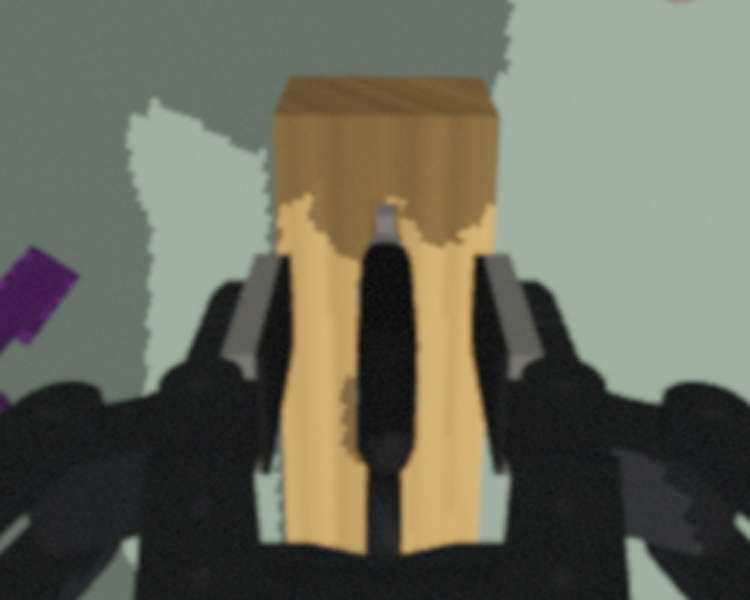

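Key head (crop ~(387,350)) sits centred between the pads (left ~(285,350), right ~(480,350)). Closing.

Emit:
jog_arm(
  increments=[
    [[0, 0, 0, 0, 0, 0, 190], [0, 0, 0, 0, 0, 0, 215], [0, 0, 0, 0, 0, 0, 230], [0, 0, 0, 0, 0, 0, 255], [0, 0, 0, 0, 0, 0, 255], [0, 0, 0, 0, 0, 0, 255], [0, 0, 0, 0, 0, 0, 255], [0, 0, 0, 0, 0, 0, 255]],
  ],
  force=30,
)

```text
clock: 7.0
tcp_pos: [0.5856, 0.248, 0.061]
orientation: [-0.0, 0.989, 0.147, 0.0]
wrist_force: [-1.1, -0.3, 4.7]
finger_gap: 0.0096
grip_force: 30.9
```

```bash
python3 - <<'E'
from h import *
s=env.get_state();print(s["wrist_force"],s["ft_torque"],s["finger_gap"],s["grip_force"],s["tcp_pos"])
E
```

```text
[-1.0989 -0.2655  4.6641] [ 0.0155  0.1621 -0.0001] 0.009645138851218088 30.920040607452393 [0.5856 0.248  0.061 ]
```

Emit:
jog_arm(
  increments=[
    [[0, 0, 0, 0, 0, 0, 255], [0, 0, 0, 0, 0, 0, 255], [0, 0, -0.02, 0, 0, 0, 255], [0, 0, -0.04, 0, 0, 0, 255], [0, 0, -0.05, 0, 0, 0, 255], [0, 0, -0.06, 0, 0, 0, 255], [0, 0, -0.1, 0, 0, 0, 255], [0, 0, -0.1, 0, 0, 0, 255], [0, 0, 0, 0, 0, 0, 255], [0, 0, 0, 0, 0, 0, 255]],
  ],
  force=80,
)

```text
clock: 8.0
tcp_pos: [0.5855, 0.248, 0.154]
orientation: [-0.0, 0.989, 0.147, 0.001]
wrist_force: [-0.2, -0.3, -1.5]
finger_gap: 0.0089
grip_force: 77.8
```

```bash
python3 - <<'E'
from h import *
s=env.get_state();print(s["wrist_force"],s["ft_torque"],s["finger_gap"],s["grip_force"])
d=cam("wrist"); save(d,"lift.png")
c=d["pixels"][:,:,::-1]
cv2.imwrite("pics/liftz.png",cv2.resize(c[100:350,100:400],(720,600),interpolation=cv2.INTER_CUBIC))
# jar position by circle fit in earlier jar-view region
for x in spotter.landmark_of("jar_rim","top")[:1]: pass
t=cam("top"); print([ray(t,x["uv"],.03) for x in spotter.landmark_of("jar_rim","top")[:2]])
w=[ray(d,x["uv"],.03) for x in spotter.landmark_of("jar_rim","wrist")[:2]];print(w)
for x in spotter.cut_out("jar","wrist")[:1]: print(x["conf"],x["uv"])
go([.506,.058,.15])
E
```

```text
[-0.192  -0.3234 -1.4711] [ 0.0345 -0.0243 -0.0006] 0.008852933082261427 77.81842947006226
[array([0.4997, 0.0615, 0.03  ])]
[array([0.4984, 0.0642, 0.03  ])]
0.57 [382.0, 289.1]
tcp [0.5845 0.2477 0.1518] yaw 16.88 clock 8.3
shift units [-0.5208  0.6349  0.0084] mm [-130.2019  158.7272    2.1104]
```

View pics/liftz.png

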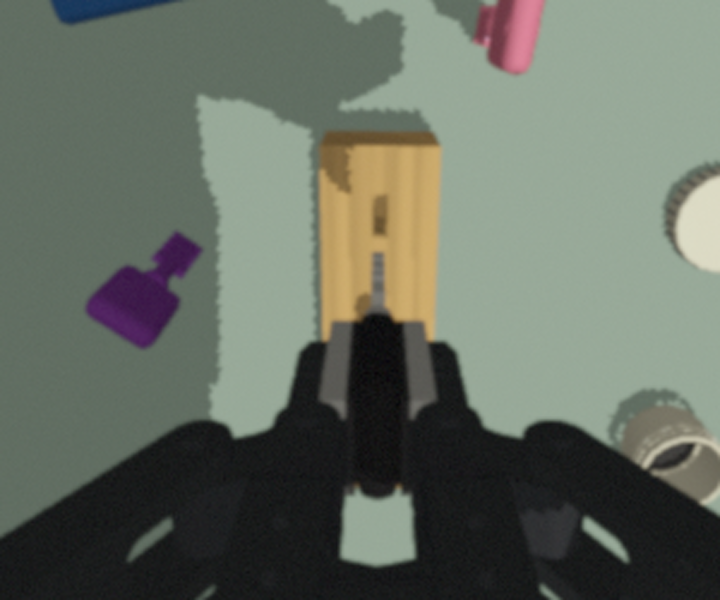

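Emit:
jog_arm(
  increments=[
    [[-0.08, 0.12, 0, 0, 0, 0, 255], [-0.12, 0.13, 0, 0, 0, 0, 255], [-0.12, 0.13, 0, 0, 0, 0, 255], [-0.12, 0.13, 0, 0, 0, 0, 255], [-0.097, 0.109, 0, 0, 0, 0, 255], [0, 0, 0, 0, 0, 0, 255], [0, 0, 0, 0, 0, 0, 255], [0, 0, 0, 0, 0, 0, 255]],
  ],
)

```text
clock: 9.1
tcp_pos: [0.5021, 0.0613, 0.153]
orientation: [-0.0, 0.989, 0.147, 0.0]
wrist_force: [0.3, 0.2, -0.8]
finger_gap: 0.0091
grip_force: 78.1
```

```bash
python3 - <<'E'
from h import *
d=cam("wrist"); save(d,"overjar.png")
c=d["pixels"][:,:,::-1]
K=lambda p:np.round(proj(d,p),1)
s=env.get_state();t=s["tcp_pos"]
print([(x["uv"],x["conf"],ray(d,x["uv"],.03)) for x in spotter.landmark_of("jar_rim","wrist")[:2]])
print("nose proj",K(t-[0,0,.053]))
th=np.linspace(0,6.28,40); ctr=np.array([.501,.0605,.03])
c=c.copy()
cv2.polylines(c,[np.int32([K(ctr+.0225*np.array([np.cos(a),np.sin(a),0])) for a in th])],True,(0,0,255),1)
cv2.imwrite("pics/overjarz.png",cv2.resize(c[80:280,130:380],(750,600),interpolation=cv2.INTER_CUBIC))
go([.501,.0605,.062],16.8)
E
```

```text
[([255.1, 192.6], 0.68, array([0.4967, 0.0616, 0.03  ]))]
nose proj [256.4 213.5]
tcp [0.5021 0.0617 0.1528] yaw 16.96 clock 9.2
shift units [-0.0057  0.0033  0.3633] mm [-1.4255  0.8329 90.8304]
turn z units 0.0009079119781457281 tilt [-0.      0.0001 -1.    ]
```

View pics/overjarz.png

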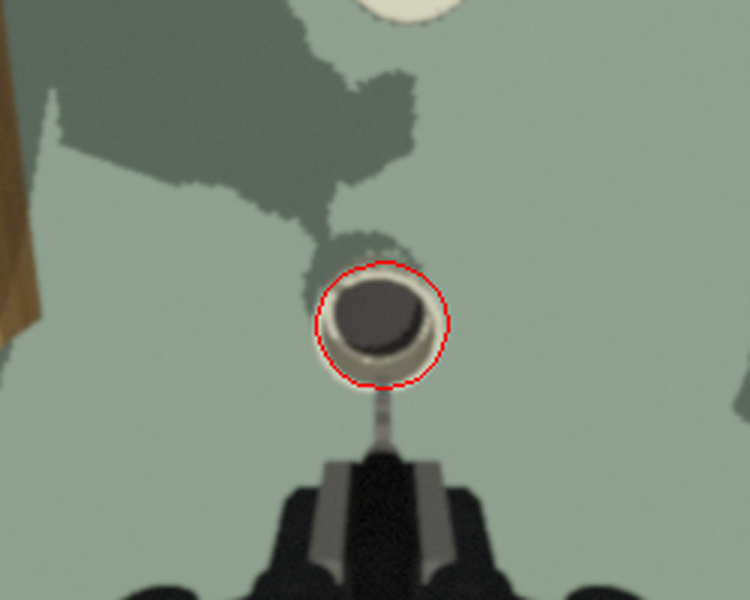

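The projected rim circle matches the jar (crop centre ~(382,325)) and the nose (382,390) hangs over it as predicted. Dipping.

Emit:
jog_arm(
  increments=[
    [[-0.004, 0.003, 0.09, 0, 0, 0, 255], [0, 0, 0.1, 0, 0, 0, 255], [0, 0, 0.08, 0, 0, 0, 255], [0, 0, 0.05, 0, 0, 0, 255], [0, 0, 0.025, 0, 0, 0, 255], [0, 0, 0.015, 0, 0, 0, 255], [0, 0, 0, 0, 0, 0, 255], [0, 0, 0, 0, 0, 0, 255], [0, 0, 0, 0, 0, 0, 255]],
  ],
)

```text
clock: 10.1
tcp_pos: [0.5016, 0.0599, 0.0638]
orientation: [0.0, 0.989, 0.147, 0.001]
wrist_force: [-0.8, -0.6, -0.2]
finger_gap: 0.0091
grip_force: 78.1
```

Emit:
jog_arm(
  increments=[
    [[0, 0, 0.012, 0, 0, 0, 255], [0, 0, 0, 0, 0, 0, 255], [0, 0, 0, 0, 0, 0, 255], [0, 0, 0, 0, 0, 0, 255]],
  ],
)

```text
clock: 10.5
tcp_pos: [0.501, 0.0598, 0.0601]
orientation: [0.0, 0.989, 0.147, 0.0]
wrist_force: [0.7, 0.0, -0.3]
finger_gap: 0.0088
grip_force: 78.1
```

Emit:
jog_arm(
  increments=[
    [[0, 0, -0.05, 0, 0, 0, 255], [0, 0, -0.08, 0, 0, 0, 255], [0, 0, -0.12, 0, 0, 0, 255], [0, 0, -0.12, 0, 0, 0, 255], [0, 0, -0.12, 0, 0, 0, 255], [0, 0, -0.08, 0, 0, 0, 255], [0, 0, 0, 0, 0, 0, 255], [0, 0, 0, 0, 0, 0, 255]],
  ],
)

```text
clock: 11.3
tcp_pos: [0.5011, 0.0598, 0.2024]
orientation: [0.0, 0.989, 0.147, 0.0]
wrist_force: [-0.9, 0.9, -0.9]
finger_gap: 0.0095
grip_force: 78.1
```

```bash
python3 - <<'E'
from h import *
go([.545,-.2385,.18],6.1)
E
```

```text
tcp [0.5011 0.0598 0.2024] yaw 16.88 clock 11.3
shift units [-0.1785  1.1929  0.09  ] mm [-44.6245 298.2265  22.5002]
turn z units 0.0599021326175967 tilt [ 0.0007 -0.0001 -1.    ]
```

Emit:
jog_arm(
  increments=[
    [[-0.02, 0.08, 0, 0, 0, 0, 255], [-0.02, 0.13, 0, 0, 0, 0, 255], [-0.02, 0.14, 0, 0, 0, 0, 255], [-0.02, 0.14, 0, 0, 0, 0, 255], [-0.02, 0.14, 0, 0, 0, 0, 255], [-0.02, 0.14, 0, 0, 0, 0, 255], [-0.02, 0.14, 0, 0, 0, 0, 255], [-0.02, 0.14, 0, 0, 0, 0, 255], [-0.0185, 0.143, 0, 0, 0, 0, 255], [0, 0, 0, 0, 0, 0, 255]],
  ],
)

```text
clock: 12.3
tcp_pos: [0.5446, -0.2425, 0.1998]
orientation: [-0.0, 0.99, 0.145, -0.001]
wrist_force: [0.4, 0.2, -0.3]
finger_gap: 0.0092
grip_force: 78.1
```

```bash
python3 - <<'E'
from h import *
s=env.get_state();print(s["joint_pos"]);go([.545,-.2385,.18],6.1)
E
```

```text
[-0.5529  0.3658  0.0439  1.2506 -0.0012  2.2987]
tcp [ 0.5446 -0.2425  0.1998] yaw 16.62 clock 12.3
shift units [ 0.0063 -0.0146  0.0794] mm [ 1.5726 -3.6573 19.8448]
turn z units 0.05842608619907251 tilt [-0.0021 -0.0001 -1.    ]
```

Emit:
jog_arm(
  increments=[
    [[0, 0, 0, 0, 0, -0.047, 255], [0, 0, 0, 0, 0, -0.047, 255], [0, 0, 0, 0, 0, -0.047, 255], [0, 0, 0, 0, 0, -0.047, 255], [0, 0, 0, 0, 0, -0.047, 255], [0, 0, 0, 0, 0, -0.047, 255], [0, 0, 0, 0, 0, -0.047, 255], [0, 0, 0, 0, 0, -0.047, 255], [0, 0, 0, 0, 0, -0.047, 255], [0, 0, 0, 0, 0, -0.047, 255], [0, 0, 0, 0, 0, -0.047, 255], [0, 0, 0, 0, 0, -0.047, 255], [0, 0, 0, 0, 0, -0.047, 255], [0, 0, 0, 0, 0, -0.047, 255], [0, 0, 0, 0, 0, -0.047, 255], [0, 0, 0, 0, 0, -0.047, 255], [0, 0, 0, 0, 0, -0.047, 255], [0, 0, 0, 0, 0, -0.047, 255], [0, 0, 0, 0, 0, -0.047, 255], [0, 0, 0, 0, 0, -0.047, 255]],
  ],
)

```text
clock: 14.3
tcp_pos: [0.544, -0.2373, 0.2007]
orientation: [-0.001, -0.056, 0.998, 0.001]
wrist_force: [0.4, -0.6, -0.8]
finger_gap: 0.009
grip_force: 78.2
```

```bash
python3 - <<'E'
from h import *
d=cam("wrist"); save(d,"lock2.png")
s=env.get_state();print(s["joint_pos"]);go([.545,-.2385,.158],186.1)
t=s["tcp_pos"]
print([(x["uv"],x["conf"],ray(d,x["uv"],.1)) for x in spotter.landmark_of("lock_mouth","wrist")[:2]])
print("nose",proj(d,t-[0,0,.053]),"lock",proj(d,[.545,-.2385,.1]))
c=d["pixels"][:,:,::-1]
cv2.imwrite("pics/lock2z.png",cv2.resize(c[100:260,156:356],(750,600),interpolation=cv2.INTER_CUBIC))
E
```

```text
[-0.5467  0.3616  0.0398  1.2522  0.0001 -0.6648]
tcp [ 0.544  -0.2373  0.2007] yaw -173.23 clock 14.35
shift units [-0.004  -0.0054  0.1708] mm [-0.9878 -1.3516 42.6915]
turn z units -1.9962881154526086 tilt [-0.0027  0.0018 -1.    ]
[([256.9, 193.1], 0.77, array([ 0.5422, -0.2375,  0.1   ]))]
nose [np.float64(257.0622385835071), np.float64(213.83480750640115)] lock [np.float64(255.5446130438977), np.float64(195.78059958777146)]
```

View pics/lock2z.png

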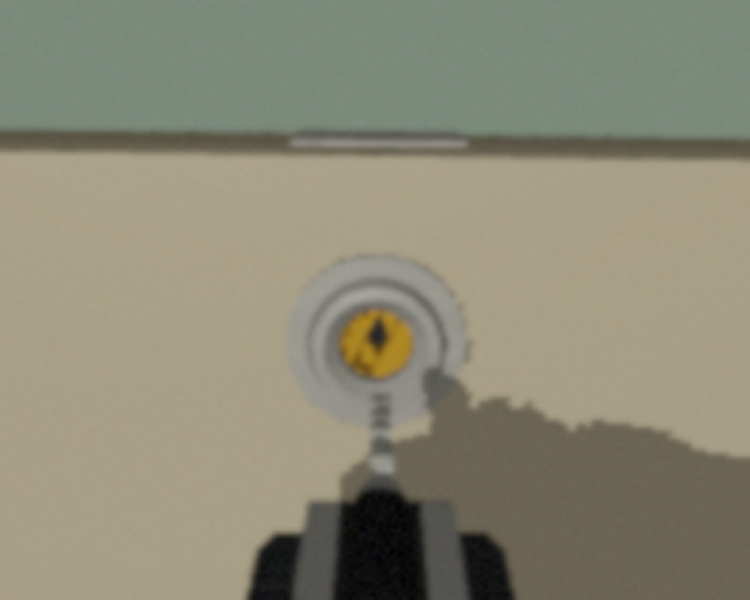

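```bash
python3 - <<'E'
from h import *
s=env.get_state();t=s["tcp_pos"];A=q2R(s["orientation"])
o=np.zeros((600,800,3),np.uint8);x0=0
for n in("wrist","scene"):
    d=cam(n);save(d,"n_%s.png"%n)
    N=proj(d,t+A[:,2]*.053);H=proj(d,t+A[:,2]*-.0);L=proj(d,[.5428,-.2378,.1])
    k=8 if n=="wrist" else 10
    w=400//k;h=600//k
    u0=int(N[0]-w/2);v0=int(N[1]-h/2-(8 if n=="wrist" else 10))
    c=np.ascontiguousarray(cv2.resize(d["pixels"][v0:v0+h,u0:u0+w,::-1],(400,600),interpolation=cv2.INTER_CUBIC))
    for p,col in((N,(0,0,255)),(H,(0,255,0)),(L,(255,0,0))):
        cv2.circle(c,(int((p[0]-u0+.5)*k),int((p[1]-v0+.5)*k)),4,col,1)
    o[:,x0:x0+400]=c;x0+=400
    print(n,"org",u0,v0,k,"N",N,"TCP",H,"L",L, "dN/dtoolx mm",np.array(proj(d,t+A[:,2]*.053+A[:,0]*.001))-N,"dN/dtooly",np.array(proj(d,t+A[:,2]*.053+A[:,1]*.001))-N,"dz",np.array(proj(d,t+A[:,2]*.054))-N)
cv2.imwrite("pics/nose.png",o)
E
```

```text
wrist org 232 168 8 N [np.float64(257.24800228925153), np.float64(213.64402247347115)] TCP [np.float64(257.47266914040733), np.float64(247.44172143578203)] L [np.float64(256.67617332949084), np.float64(193.53269101515994)] dN/dtoolx mm [ 0.0001 -1.1855] dN/dtooly [ 1.2758 -0.0011] dz [-0.0032 -0.4828]
scene org 86 143 10 N [np.float64(106.6176803034748), np.float64(183.17586321263101)] TCP [np.float64(100.77957154650642), np.float64(157.13438017326058)] L [np.float64(111.305489281191), np.float64(204.9206937307032)] dN/dtoolx mm [-0.0047 -0.2782] dN/dtooly [ 0.5779 -0.0859] dz [0.1063 0.4741]
```

View pics/nose.png

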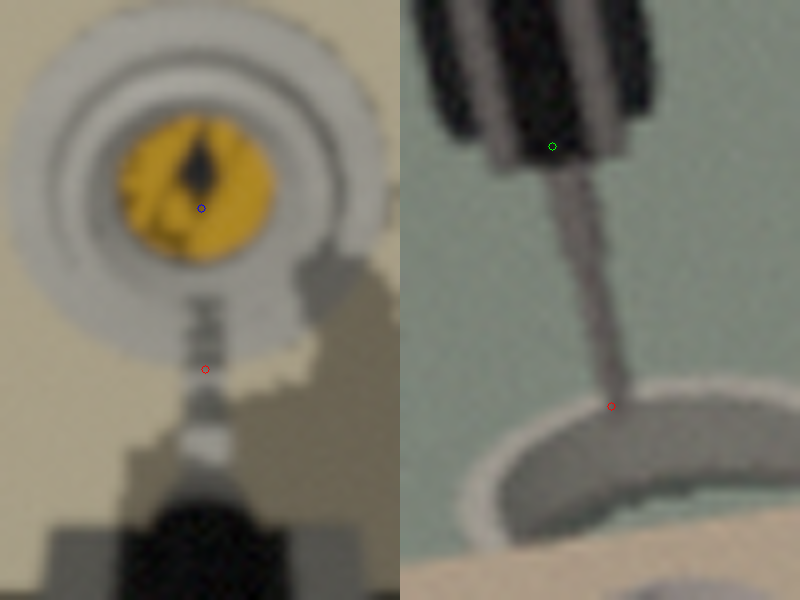

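Emit:
jog_arm(
  increments=[
    [[0.006, -0.004, 0.03, 0, 0, 0, 255], [0, 0, 0.05, 0, 0, 0.04, 255], [0, 0, 0.05, 0, 0, 0.04, 255], [0, 0, 0.03, 0, 0, 0.04, 255], [0, 0, 0.01, 0, 0, 0.035, 255], [0, 0, 0.01, 0, 0, 0, 255], [0, 0, 0.01, 0, 0, 0, 255], [0, 0, 0.01, 0, 0, 0, 255], [0, 0, 0.01, 0, 0, 0, 255], [0, 0, 0, 0, 0, 0, 255], [0, 0, 0, 0, 0, 0, 255]],
  ],
)

```text
clock: 15.6
tcp_pos: [0.5435, -0.2397, 0.1501]
orientation: [0.0, 0.189, 0.982, -0.0]
wrist_force: [-0.6, 0.4, 0.0]
finger_gap: 0.0091
grip_force: 78.2
```

Emit:
jog_arm(
  increments=[
    [[0, 0, 0.006, 0, 0, 0, 255], [0, 0, 0.006, 0, 0, 0, 255], [0, 0, 0.004, 0, 0, 0, 255], [0, 0, 0.004, 0, 0, 0, 255], [0, 0, 0.004, 0, 0, 0, 255], [0, 0, 0.004, 0, 0, 0, 255], [0, 0, 0, 0, 0, 0, 255], [0, 0, 0, 0, 0, 0, 255]],
  ],
)

```text
clock: 16.4
tcp_pos: [0.5433, -0.2396, 0.1429]
orientation: [-0.0, 0.189, 0.982, 0.0]
wrist_force: [-1.1, -0.2, -1.2]
finger_gap: 0.009
grip_force: 78.2
```

```bash
cat > st.py <<'E'
from h import *
s=env.get_state();A=q2R(s["orientation"]);y=np.degrees(np.arctan2(A[1,0],A[0,0]))%360
print(s["clock"],"tcp",s["tcp_pos"],"yaw",round(y,2),"rel",round(y-186.1,2),"F",s["wrist_force"],"T",s["ft_torque"],"q6",s["joint_pos"][5],"A^T F",A.T@s["wrist_force"])
E
python3 st.py
```

```text
16.4 tcp [ 0.5433 -0.2396  0.1429] yaw 158.18 rel -27.92 F [-1.0988 -0.2192 -1.232 ] T [0.0345 0.1098 0.0346] q6 -0.16956998331513748 A^T F [ 0.9381 -0.6118  1.2324]
```

Emit:
jog_arm(
  increments=[
    [[0, 0, 0.004, 0, 0, 0, 255], [0, 0, 0.004, 0, 0, 0, 255], [0, 0, 0.004, 0, 0, 0, 255], [0, 0, 0.004, 0, 0, 0, 255], [0, 0, 0, 0, 0, 0, 255], [0, 0, 0, 0, 0, 0, 255], [0, 0, 0, 0, 0, 0, 255]],
  ],
)

```text
clock: 17.1
tcp_pos: [0.5432, -0.2395, 0.1388]
orientation: [-0.0, 0.189, 0.982, 0.0]
wrist_force: [-2.5, 0.4, -1.4]
finger_gap: 0.0087
grip_force: 78.2
```

```bash
python3 st.py
```

```text
17.1 tcp [ 0.5432 -0.2395  0.1388] yaw 158.18 rel -27.92 F [-2.5266  0.4074 -1.3734] T [0.2289 0.5357 0.0057] q6 -0.16960821106502613 A^T F [ 2.4961 -0.5608  1.3752]
```

Emit:
jog_arm(
  increments=[
    [[0.004, -0.0015, 0.004, 0, 0, 0, 255], [0, 0, 0.004, 0, 0, 0, 255], [0, 0, 0.002, 0, 0, 0, 255], [0, 0, 0, 0, 0, 0, 255], [0, 0, 0, 0, 0, 0, 255]],
  ],
)

```text
clock: 17.6
tcp_pos: [0.5429, -0.2398, 0.137]
orientation: [0.001, 0.189, 0.982, -0.0]
wrist_force: [-0.5, 1.9, 3.0]
finger_gap: 0.0091
grip_force: 78.7
```

```bash
python3 st.py
```

```text
17.6 tcp [ 0.5429 -0.2398  0.137 ] yaw 158.19 rel -27.91 F [-0.5024  1.8995  3.0167] T [0.2586 0.1264 0.0096] q6 -0.1705321572632759 A^T F [ 1.1684  1.5767 -3.0182]
```

Emit:
jog_arm(
  increments=[
    [[0.001, 0.002, 0.002, 0, 0, 0, 255], [0, 0, 0.001, 0, 0, -0.0167, 255], [0, 0, 0, 0, 0, -0.0167, 255], [0, 0, 0, 0, 0, -0.0167, 255], [0, 0, 0, 0, 0, -0.0167, 255], [0, 0, 0, 0, 0, -0.0167, 255], [0, 0, 0, 0, 0, -0.0167, 255], [0, 0, 0, 0, 0, 0, 255]],
  ],
)

```text
clock: 18.4
tcp_pos: [0.543, -0.239, 0.1369]
orientation: [0.001, 0.032, 0.999, -0.0]
wrist_force: [-0.4, 1.5, 6.7]
finger_gap: 0.0092
grip_force: 79.3
```

```bash
python3 st.py
```

```text
18.4 tcp [ 0.543  -0.239   0.1369] yaw 176.29 rel -9.81 F [-0.3952  1.506   6.7419] T [ 0.6691  0.2242 -0.0083] q6 -0.48555749085592137 A^T F [ 0.4786  1.4758 -6.7432]
```

Emit:
jog_arm(
  increments=[
    [[0, 0, 0, 0, 0, -0.0167, 255], [0, 0, 0, 0, 0, -0.0167, 255], [0, 0, 0, 0, 0, -0.0167, 255], [0, 0, 0, 0, 0, -0.0167, 255], [0, 0, 0, 0, 0, 0, 255]],
  ],
)

```text
clock: 18.9
tcp_pos: [0.543, -0.2389, 0.1367]
orientation: [0.001, -0.073, 0.997, -0.0]
wrist_force: [0.4, 3.4, 5.5]
finger_gap: 0.0093
grip_force: 79.2
```

Emit:
jog_arm(
  increments=[
    [[0, 0, 0.001, 0, 0, -0.0167, 255], [0, 0, 0, 0, 0, -0.0167, 255], [0, 0, 0, 0, 0, -0.0167, 255], [0, 0, 0, 0, 0, -0.0167, 255], [0, 0, 0, 0, 0, 0, 255]],
  ],
)

```text
clock: 19.4
tcp_pos: [0.5428, -0.2387, 0.1359]
orientation: [0.001, -0.176, 0.984, 0.0]
wrist_force: [1.0, 2.9, 3.5]
finger_gap: 0.0092
grip_force: 78.9
```

Emit:
jog_arm(
  increments=[
    [[0, 0.002, 0.002, 0, 0, -0.008, 255], [0, 0, 0.001, 0, 0, -0.008, 255], [0, 0, 0, 0, 0, 0, 255]],
  ],
)

```text
clock: 19.7
tcp_pos: [0.5424, -0.2387, 0.1346]
orientation: [0.0, -0.201, 0.98, -0.0]
wrist_force: [1.6, 1.3, 1.5]
finger_gap: 0.0091
grip_force: 78.7
```

```bash
python3 st.py
```

```text
19.7 tcp [ 0.5424 -0.2387  0.1346] yaw 203.17 rel 17.07 F [1.5591 1.3334 1.4979] T [ 0.3461 -0.2736 -0.034 ] q6 -0.9544173335717178 A^T F [-1.9582  0.6118 -1.4979]
```

Emit:
jog_arm(
  increments=[
    [[-0.001, 0, 0.004, 0, 0, 0, 255], [0, 0, 0.004, 0, 0, 0, 255], [0, 0, 0.004, 0, 0, 0, 255], [0, 0, 0.003, 0, 0, 0, 255], [0, 0, 0, 0, 0, 0, 255], [0, 0, 0, 0, 0, 0, 255]],
  ],
)

```text
clock: 20.3
tcp_pos: [0.5423, -0.2387, 0.1309]
orientation: [-0.0, -0.201, 0.98, -0.0]
wrist_force: [0.4, 0.4, 2.6]
finger_gap: 0.0092
grip_force: 78.6
```

```bash
python3 st.py
```

```text
20.3 tcp [ 0.5423 -0.2387  0.1309] yaw 203.13 rel 17.03 F [0.3781 0.4096 2.5969] T [0.0382 0.0305 0.0439] q6 -0.9536040634554988 A^T F [-0.5076  0.2278 -2.5971]
```

Emit:
jog_arm(
  increments=[
    [[0, 0, 0.003, 0, 0, 0, 255], [0, 0, 0.001, 0, 0, 0.0167, 255], [0, 0, 0, 0, 0, 0.0167, 255], [0, 0, 0, 0, 0, 0.0167, 255], [0, 0, 0, 0, 0, 0.0167, 255], [0, 0, 0, 0, 0, 0, 255]],
  ],
)

```text
clock: 20.9
tcp_pos: [0.5423, -0.2386, 0.1298]
orientation: [-0.0, -0.097, 0.995, -0.0]
wrist_force: [-0.7, -1.0, 0.9]
finger_gap: 0.0094
grip_force: 78.5
```

```bash
python3 st.py
```

```text
20.9 tcp [ 0.5423 -0.2386  0.1298] yaw 191.11 rel 5.01 F [-0.6902 -1.0179  0.9457] T [-0.017  -0.0436  0.0158] q6 -0.7436898284894002 A^T F [ 0.8737 -0.8658 -0.9454]
```

Emit:
jog_arm(
  increments=[
    [[0, 0, 0.002, 0, 0, 0.0137, 255], [0, 0, 0.002, 0, 0, 0.0137, 255], [0, 0, 0.003, 0, 0, 0, 255], [0, 0, 0.003, 0, 0, 0, 255], [0, 0, 0, 0, 0, 0, 255]],
  ],
)

```text
clock: 21.4
tcp_pos: [0.5424, -0.2385, 0.1273]
orientation: [-0.0, -0.055, 0.999, -0.0]
wrist_force: [-0.3, -1.1, -0.8]
finger_gap: 0.0087
grip_force: 78.4
```

```bash
python3 st.py
```

```text
21.4 tcp [ 0.5424 -0.2385  0.1273] yaw 186.25 rel 0.15 F [-0.3108 -1.1388 -0.7619] T [ 0.0059 -0.0916  0.0568] q6 -0.6588304575597853 A^T F [ 0.4328 -1.0981  0.7621]
```

Emit:
jog_arm(
  increments=[
    [[0, 0, 0.004, 0, 0, 0, 255], [0, 0, 0.004, 0, 0, 0, 255], [0, 0, 0.004, 0, 0, 0, 255], [0, 0, 0.004, 0, 0, 0, 255], [0, 0, 0.004, 0, 0, 0, 255], [0, 0, 0.004, 0, 0, 0, 255], [0, 0, 0.004, 0, 0, 0, 255], [0, 0, 0, 0, 0, 0, 255], [0, 0, 0, 0, 0, 0, 255]],
  ],
)

```text
clock: 22.3
tcp_pos: [0.5424, -0.2385, 0.1203]
orientation: [-0.0, -0.054, 0.999, 0.0]
wrist_force: [1.2, -0.8, -0.9]
finger_gap: 0.009
grip_force: 78.4
```

```bash
python3 st.py
```

```text
22.3 tcp [ 0.5424 -0.2385  0.1203] yaw 186.19 rel 0.09 F [ 1.2312 -0.7565 -0.89  ] T [-0.0161 -0.0794  0.0478] q6 -0.657721095627649 A^T F [-1.1427 -0.8848  0.8898]
```

Emit:
jog_arm(
  increments=[
    [[0, 0, 0.003, 0, 0, 0, 255], [0, 0, 0.002, 0, 0, 0, 255], [0, 0, 0.002, 0, 0, 0, 255], [0, 0, 0.002, 0, 0, 0, 255], [0, 0, 0, 0, 0, 0, 255], [0, 0, 0, 0, 0, 0, 255]],
  ],
)

```text
clock: 22.9
tcp_pos: [0.5425, -0.2385, 0.1191]
orientation: [0.0, -0.054, 0.999, -0.0]
wrist_force: [-1.0, 1.3, 5.8]
finger_gap: 0.0093
grip_force: 79.4
```

```bash
python3 st.py
```

```text
22.9 tcp [ 0.5425 -0.2385  0.1191] yaw 186.19 rel 0.09 F [-0.9803  1.2563  5.7538] T [0.2905 0.3308 0.0612] q6 -0.6576866777290081 A^T F [ 0.8361  1.3521 -5.7549]
```

Emit:
jog_arm(
  increments=[
    [[0, 0, 0, 0, 0, 0.0278, 255], [0, 0, 0, 0, 0, 0.0278, 255], [0, 0, 0, 0, 0, 0.0278, 255], [0, 0, 0, 0, 0, 0.0278, 255], [0, 0, 0, 0, 0, 0.0278, 255], [0, 0, 0, 0, 0, 0.0278, 255], [0, 0, 0, 0, 0, 0.0278, 255], [0, 0, 0, 0, 0, 0.0278, 255], [0, 0, 0, 0, 0, 0.0278, 255], [0, 0, 0, 0, 0, 0.0278, 255], [0, 0, 0, 0, 0, 0.0278, 255], [0, 0, 0, 0, 0, 0.0278, 255], [0, 0, 0, 0, 0, 0.0278, 255], [0, 0, 0, 0, 0, 0.0278, 255], [0, 0, 0, 0, 0, 0.0278, 255], [0, 0, 0, 0, 0, 0.0278, 255], [0, 0, 0, 0, 0, 0.0278, 255], [0, 0, 0, 0, 0, 0.0278, 255], [0, 0, 0, 0, 0, 0, 255], [0, 0, 0, 0, 0, 0, 255]],
  ],
)

```text
clock: 24.9
tcp_pos: [0.5425, -0.2384, 0.1191]
orientation: [0.0, 0.668, 0.744, 0.0]
wrist_force: [-1.9, 1.1, 4.8]
finger_gap: 0.0089
grip_force: 79.2
```

```bash
python3 st.py
```

```text
24.9 tcp [ 0.5425 -0.2384  0.1191] yaw 96.14 rel -89.96 F [-1.8798  1.0941  4.7956] T [0.3884 0.3054 0.1483] q6 0.9142105061833089 A^T F [ 1.2875 -1.7492 -4.7969]
```

Emit:
jog_arm(
  increments=[
    [[0, 0, 0, 0, 0, 0.011, 255], [0, 0, 0, 0, 0, 0.011, 255], [0, 0, 0, 0, 0, 0.011, 255], [0, 0, 0, 0, 0, 0.011, 255], [0, 0, 0, 0, 0, 0, 255]],
  ],
)

```text
clock: 25.4
tcp_pos: [0.5425, -0.2383, 0.1191]
orientation: [0.0, 0.718, 0.696, 0.0]
wrist_force: [-1.3, 1.5, 5.0]
finger_gap: 0.009
grip_force: 79.2
```

```bash
python3 st.py; python3 st.py
```

```text
25.4 tcp [ 0.5425 -0.2383  0.1191] yaw 88.19 rel -97.91 F [-1.3088  1.481   5.0369] T [0.3248 0.3031 0.1646] q6 1.0529995102299299 A^T F [ 1.438  -1.3518 -5.038 ]
25.4 tcp [ 0.5425 -0.2383  0.1191] yaw 88.19 rel -97.91 F [-1.3088  1.481   5.0369] T [0.3248 0.3031 0.1646] q6 1.0529995102299299 A^T F [ 1.438  -1.3518 -5.038 ]
```

Emit:
jog_arm(
  increments=[
    [[0, 0, 0, 0, 0, 0.006, 255], [0, 0, 0, 0, 0, 0.006, 255], [0, 0, 0, 0, 0, 0, 255], [0, 0, 0, 0, 0, 0, 255]],
  ],
)

```text
clock: 25.8
tcp_pos: [0.5425, -0.2383, 0.1191]
orientation: [0.0, 0.731, 0.682, 0.0]
wrist_force: [-1.2, 1.2, 5.2]
finger_gap: 0.009
grip_force: 79.2
```

```bash
python3 st.py; python3 - <<'E'
from h import *
d=cam("wrist");t=cam("top");save(d,"e_w.png");save(t,"e_t.png")
a=d["pixels"][:,:,::-1][60:360,56:456];b=t["pixels"][:,:,::-1][100:260,75:275]
o=np.zeros((600,800,3),np.uint8);o[:300,:400]=a;o[:320,400:]=cv2.resize(b,(400,320))
s=cam("scene")["pixels"][:,:,::-1]
o[322:600,:400]=cv2.resize(s[110:249,60:260],(400,278));o[322:600,400:]=cv2.resize(s[150:289,230:430],(400,278))
cv2.imwrite("pics/end.png",o)
E
```

```text
25.8 tcp [ 0.5425 -0.2383  0.1191] yaw 86.07 rel -100.03 F [-1.2114  1.1984  5.1999] T [0.3468 0.3239 0.2006] q6 1.0899409514241132 A^T F [ 1.1118 -1.2875 -5.2008]
```

View pics/end.png

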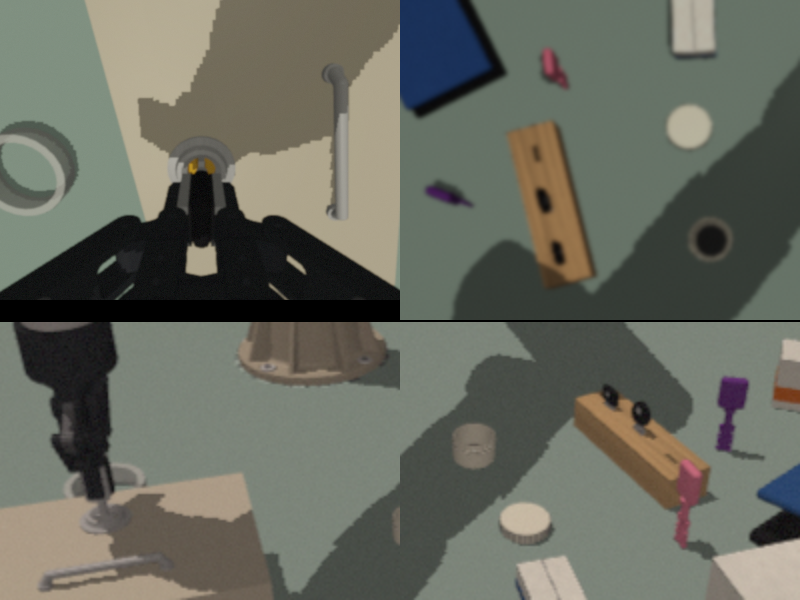

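The final picture shows the key home in the lock and gripped (left, ~(200,170)). The two other keys are still standing in the block and the jar is upright at (710,240).

```bash
python3 -c "
from workcell import ticket
print(ticket.hand_in())"
```

```text
the job is handed in; nothing more can be done
None
```

I handed in the job with the long key dipped, fully home in the lock and held turned clockwise about a quarter turn (key at 100°, plug about 93° after slot play, estimated). The other two keys are still standing in the block and the jar is upright. It took about 26 of the 67 s; no verdict came back.

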